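Stand the fallen bench light on its charging ring and switch the charger on

TASK

The cordless bench light has fallen over on its charging mat. Tip it up over the edge of its square foot, keeping the foot on the mat, so that it is left standing by itself inside the white ring; after that, flip the charger's toggle switch over from the red dot to the green dot. Do not push the other things on the bench about.

Things in the scene. Friction and masses are not known exactly. Their poses are not given: they have to be found in the camera images.
- lamp: Loose bench light, 0.3 to 0.65 kg, foot heaviest, 180 mm long: square dark steel foot 54x54x18 mm, round stem 20 mm thick from 18 to 130 mm, square head 54x54x50 mm (white, yellow caps) from 130 to 180 mm. Origin: centre of the foot's underside; its z axis runs along the stem, foot to head. It starts lying level on flat sides of foot and head, its axis 27 mm above the mat.
- lamp_head (a point): Centre of the light's square head, on its axis, 155 mm from the foot's underside. The underside starts facing the ring's end of the mat, standing on its lower edge; tipped up about that edge, the light stands with the foot's centre 27 mm beyond it. Standing, it falls over if leaned more than about 35 degrees.
- charge_mat: Fixed black mat, 130 mm (its x) by 290 mm (its y), 4 mm thick; origin at the centre of its underside, on the bench. It has no raised edge.
- ring_center (a point): Centre of the thin white ring (120 mm across, flat print) on the mat's upper face, 78 mm from the mat's centre along the mat's +y; a small white cross marks it.
- switch_box: Fixed grey charger box, 75 mm (its x) by 60 mm (its y), 30 mm high, on the bench to the left or right of the mat; origin at the centre of its underside. Red dot on top at its -x end (off), green dot at its +x end (on).
- toggle (a joint): Bat toggle in the middle of the box's top: hinge along the box's y, 30 mm above the bench. 0 = off, leaning 0.42 rad towards the red dot; 0.42 = upright; 0.84 = on, leaning towards the green dot. Past upright it falls to the other side by itself; less than 1 N at its tip moves it.
- toggle_tip (a point): Near the end of the steel bat (16 mm thick there), 42 mm from the hinge; the bat is 46 mm long.
- label_reel: Bystander, loose: white reel of labels, lying flat, 84 mm across, 22 mm high. Origin: centre of its underside.
- sorter_box: Bystander, loose: clear sorter box with compartments, 89x130x28 mm. Origin: centre of its underside.
- tip_tin: Bystander, loose: open round grey tin with brass wool, 60 mm across, 28 mm high. Origin: centre of its underside.
- solder_spool: Bystander, loose: small blue solder spool, 45 mm across, 26 mm high. Origin: centre of its underside.
- tape_1: Bystander, loose: roll of beige tape lying flat, 99 mm across, 25 mm high. Origin: centre of its underside.
- clamp_b: Bystander, loose: black and orange spring clamp lying flat, 71x141x16 mm. Origin: centre of its underside.
Mind the look-alikes: they are no part of the job. Of the things shaped like the switch_box, the grey one is meant.

How it is judged:
On the way, in this order (a step that is already met when the one before it is completed fails the run):
1. the light stands upright on its foot inside the ring, released (angle between lamp's own z axis and vertical below 0.06 rad and horizontal distance between lamp and ring_center below 0.032 m and height (world z) of lamp below 0.009 m and contact force between the fingers and lamp below 0.1 N and linear speed of lamp below 0.02 m/s), for 0.3 s.
2. the toggle is over at the green dot (value of joint toggle above 0.7 rad), for 0.2 s.
At the end, for the whole second after the job is handed in: The light stands at rest upright (within 0.06 rad) with its foot flat on the mat and the foot's centre within 32 mm of the ring's centre, and the toggle is over at the green dot (beyond 0.7 rad) (angle between lamp's own z axis and vertical below 0.06 rad and horizontal distance between lamp and ring_center below 0.032 m and height (world z) of lamp below 0.009 m and linear speed of lamp below 0.02 m/s and value of joint toggle above 0.7 rad); the robot touches nothing.
It fails at once if the light's foot is lifted off the mat (centre of its underside more than 55 mm above the bench; 31 mm when lying) (height (world z) of lamp above 0.055 m).
It fails at once if a bystander is pushed more than 30 mm (distance of any of label_reel, sorter_box, tip_tin, solder_spool, tape_1, clamp_b from where it was at the start of the episode above 0.03 m).
It also fails if it takes over 53 s, if anything falls off the work surface, if the arm or the gripper's body presses on something with over 40 N, if the wrist force passes 120 N, or if a joint passes its speed limit or range.

ROBOT

A 6-joint arm with a two-finger parallel gripper is mounted at the origin on a cart in front of the work surface, level with it; the furniture and walls round the work are solid. World frame = base frame: x ahead of the robot, y to its left, z up, the work surface at z = 0. Lengths are in m, angles in rad, forces in N, time in s.
With the tool pointing down it reaches from about 0.3 to 0.775 m from the base axis. Payload 14.6 kg.
Tool frame: the origin (TCP) lies midway between the tips of the shut fingers; the grasp point (between the pads) lies robot.tcp_to_grasp behind it (robot.tcp_to_grasp is the distance from the TCP to the grasp point, in m); z points along the fingers, y is the line along which they close (so a half turn about z gives the same grasp; the last joint's range is limited). The gripper opens to 85 mm and grips with 20 to 120 N. Pads are 22 mm wide; open, the fingers measure 114 mm over their backs; the gripper's body (76 mm by 85 mm) begins 54 mm behind the grasp point. The pads swing forward as they close: fully open they stand 13 mm farther back than shut.
Start: joints at [1.047, 0.3, 1.521, -0, 1.321, -0.067], TCP at [0.243, 0.494, 0.231] pointing down, gripper open.
Joint ranges: [-3.03, 3.03], [-0.79, 2.21], [0.23, 2.52], [-1.04, 4.18], [0, 3.07], [-2.55, 2.55]. Speed limits (rad/s): [2.22, 2.22, 2.57, 3.14, 3.14, 3.14].

INTERFACE

Orientations are given as a unit quaternion [x, y, z, w].
In Python, from rig import robot, imaging, read_t, read_joints, read_joint_velocities, read_joint_efforts, read_ee_pos, read_tcp_rot, read_wrist_force, read_moment, read_gripper_width, read_finger_force gives the robot as it stands. Calls block until the motion is done:
- robot.goto(position, orientation): joint-space move of the TCP to a pose.
- robot.movel(position, frame=None, vel=0.15): straight line of the TCP; frame=None keeps the orientation; vel is the mean speed in m/s.
- robot.move_j(angles): joint-space move.
- robot.move_gripper(opening, f_grip=None): opening from 0.0 (shut) to 1.0 (fully open); f_grip is the grip in N (None keeps the last); returns when the fingers have stopped.
- robot.sleep(seconds).
- robot.solve_ik(position, orientation): joint angles nearest the present ones, or None.
- imaging.read_camera(name): name is "scene" or "top"; returns a dict with "frame" (400x640x3 uint8, red, green, blue), "K" (3x3 intrinsics, pixels), "rvec" (rotation vector, rad) and "tvec" (3), from world to camera coordinates, as OpenCV has them. Camera axes: x right, y down, z forward; pixel columns grow to the right and rows downward; lengths in m; the calibration is good to about 2 mm. A picture is of the moment at which its call begins. There is no depth.
A pose or a line that the arm cannot do raises robot.Unreachable and nothing moves.
- robot.sign_off(): hands the job in; it is judged then, once.
Readings, each from a call of its own:
- read_t(): time.
- read_joints(): joint angles.
- read_joint_velocities(): joint speeds.
- read_joint_efforts(): joint torques, N m.
- read_ee_pos(): TCP position.
- read_tcp_rot(): TCP orientation.
- read_wrist_force(): force on the tool from outside, world axes, zero at the start.
- read_moment(): the same for the moment, N m.
- read_gripper_width(): opening from 0.0 (shut) to 1.0 (fully open).
- read_finger_force(): force on a finger pad.
Only numpy, scipy, OpenCV 4.12 (cv2) and the standard library are available. Lean on these libraries where they do the work, as an engineer would, in place of code of your own. Each camera call takes 0.05 s, during which the arm holds its last target. There are 200 camera calls.

## Working session

There is one attempt and no reset: what is moved stays moved. The work goes in short steps, each a Python script; the robot and the scene stay as the last script left them, time stands still between calls to the robot, and variables do not carry over. Pictures are saved under pics/ and viewed, at most 10 in all, crops included, and the job is handed in when it is done.

```bash
ls; mkdir -p pics; python3 - <<'E'
from rig import *
import cv2,numpy as np
for n in("top","scene"):
    d=imaging.read_camera(n); cv2.imwrite(f"pics/{n}0.png",d["frame"][:,:,::-1]); 
    R=cv2.Rodrigues(np.array(d["rvec"]))[0]; print(n,d["K"],-R.T@np.array(d["tvec"]).ravel(),R)
print(robot.tcp_to_grasp,read_tcp_rot(),read_t())
E
```

```text
pics
top [[519.28466969   0.         311.66142423]
 [  0.         519.28466969 191.06506261]
 [  0.           0.           1.        ]] [ 0.3163721  -0.04556947  1.63507964] [[ 0.02796815 -0.99921674  0.0279945 ]
 [-0.98906587 -0.03171903 -0.14402291]
 [ 0.14479806 -0.02366035 -0.9891783 ]]
scene [[368.24991054   0.         322.70063006]
 [  0.         368.24991054 200.59094506]
 [  0.           0.           1.        ]] [-0.05117465 -0.74982357  0.68283417] [[ 0.75556993 -0.65503973 -0.00608496]
 [-0.37002624 -0.41911289 -0.82911095]
 [ 0.54055033  0.6287029  -0.55905099]]
0.0187 [ 2.26441524e-01  9.74024615e-01 -5.10726609e-04 -1.59829476e-04] 0.1
```

View pics/top0.png

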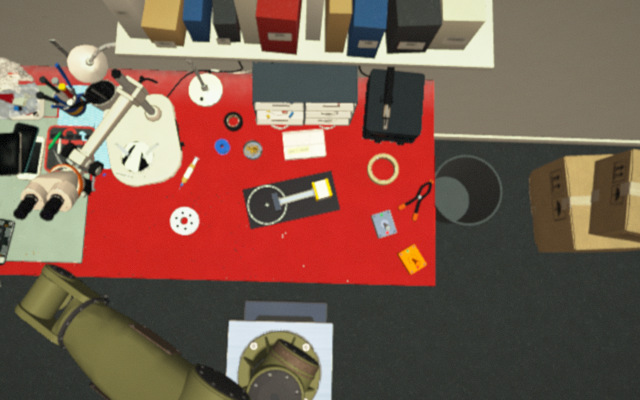

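View pics/scene0.png

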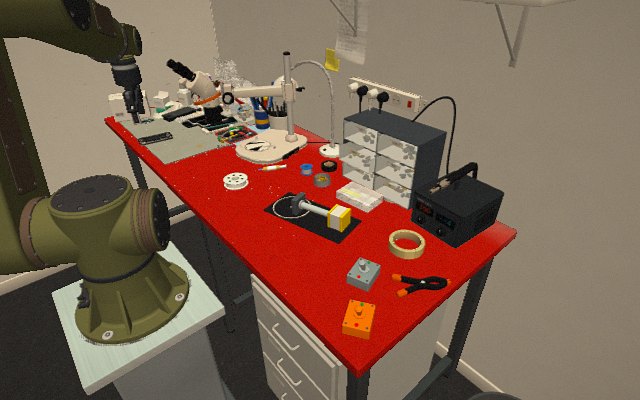

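The lamp is at top (300,197), with its head at (322,189), foot at (278,201) and ring at (266,204). There are two switch boxes: grey at top (384,223), scene (363,273), and orange at top (413,260), scene (359,318). I choose the grey one. Next is one enlarged crop of lamp and boxes.

```bash
python3 - <<'E'
import cv2
a=cv2.imread("pics/top0.png")
c=cv2.resize(a[165:245,235:340],None,fx=7,fy=7,interpolation=cv2.INTER_CUBIC);cv2.imwrite("pics/c1.png",c)
b=cv2.imread("pics/scene0.png")
x=cv2.resize(a[200:250,362:412],(400,400),interpolation=cv2.INTER_CUBIC)
y=cv2.resize(b[250:300,338:388],(400,400),interpolation=cv2.INTER_CUBIC)
cv2.imwrite("pics/c2.png",cv2.hconcat([x,y]))
E
```

```text
(no output)
```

View pics/c1.png

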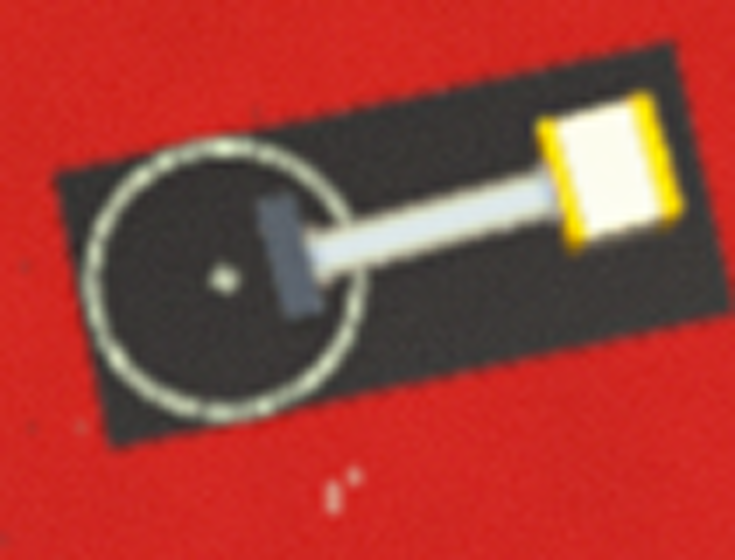

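View pics/c2.png

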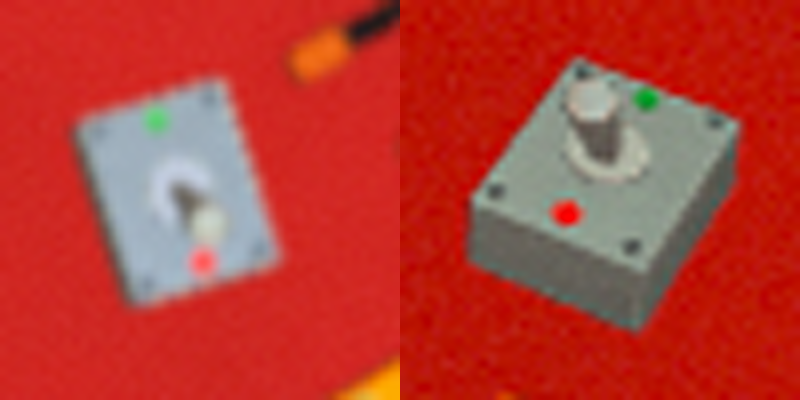

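The first crop shows the ring cross at (224,280), the lamp foot on the ring's near side and the head corners. The second shows the grey box with its red dot at (203,262), green at (157,120), and the bat leaning to red. The choice is confirmed; now to compute positions and plan the tilt.

```bash
cat >h.py <<'E'
from rig import *
import cv2,numpy as np
from scipy.spatial.transform import Rotation as Ro
def px(d,p,z):
    R=cv2.Rodrigues(np.array(d["rvec"]))[0];t=np.array(d["tvec"]).ravel();o=-R.T@t
    v=R.T@np.linalg.inv(d["K"])@[p[0],p[1],1]; return o+v*(z-o[2])/v[2]
def crop(p,o,f): return (np.array(p)+.5)/f-.5+np.array(o)
E
cat >m.py <<'E'
from h import *
d=imaging.read_camera("top")
L=lambda p,z:px(d,crop(p,(235,165),7),z)
ring=L((224,280),.004)
foot=np.mean([L(p,.058) for p in((258,203),(293,195),(323,312),(287,322))],0)
hd=np.mean([L(p,.058) for p in((540,122),(652,95),(683,212),(570,245))],0)
mat=[L(p,.004) for p in((60,175),(670,43),(733,312),(113,447))]
u=(hd-foot);sep=np.linalg.norm(u);u/=sep
mc=np.mean(mat,0);mu=mat[1]-mat[0]+mat[2]-mat[3];mu/=np.linalg.norm(mu)
edge=(foot-9e-3*u+hd-155e-3*u)/2;edge[2]=.004
B=lambda p:px(d,crop(p,(362,200),8),.03)
r,g=B((203,262)),B((157,120))
print("ring",ring,"foot",foot,"hd",hd,"sep",sep,"u",u,"mu",mu,"mc->ring",mc-.078*mu)
print("edge",edge,"stand err",edge-.027*u-ring,"red",r,"green",g,"box",(r+g)/2)
np.savez("m.npz",ring=ring,edge=edge,u=u,r=r,g=g)
# plan feasibility
n=np.cross(u,[0,0,1])   # horizontal, close axis
gp0=edge+.155*u+[0,0,.027]
for s in(1,-1):
  for tilt in(60,45,30,15,0):
    zt=-np.array([0,0,1])*np.cos(np.radians(tilt))-u*np.sin(np.radians(tilt))
    y=s*n; R0=np.column_stack([np.cross(y,zt),y,zt]); out=[]
    for a in range(0,91,15):
        Q=Ro.from_rotvec(n*np.radians(a)).as_matrix(); R=Q@R0
        if a==90: chk=Q@u
        tcp=edge+Q@(gp0-edge)+R[:,2]*robot.tcp_to_grasp
        j=robot.solve_ik(tcp,Ro.from_matrix(R).as_quat()); out.append(None if j is None else np.round(j,2).tolist())
    print(s,tilt,chk.round(1),sum(o is None for o in out),out[0],out[3],out[-1])
E
python3 m.py
```

```text
ring [0.50751625 0.05648432 0.004     ] foot [0.51180985 0.02466667 0.058     ] hd [ 0.55582674 -0.11453846  0.058     ] sep 0.1459984702712439 u [ 0.30148871 -0.95346975  0.        ] mu [ 0.2447825  -0.96957802  0.        ] mc->ring [0.50757366 0.05549884 0.004     ]
edge [0.50909622 0.03324862 0.004     ] stand err [-6.56021925e-03  2.50799009e-03 -3.46944695e-18] red [ 0.42958194 -0.3210296   0.03      ] green [ 0.48431219 -0.30265306  0.03      ] box [ 0.45694707 -0.31184133  0.03      ]
1 60 [ 0. -0.  1.] 3 [-0.51, 1.0, 1.24, 0.65, 1.76, 2.15] [-0.26, 0.46, 1.6, 0.23, 1.22, 2.48] None
1 45 [ 0. -0.  1.] 4 [-0.47, 0.88, 1.34, 0.53, 1.54, 2.18] None None
1 30 [ 0. -0.  1.] 5 [-0.42, 0.77, 1.44, 0.4, 1.32, 2.24] None None
1 15 [ 0. -0.  1.] 6 [-0.35, 0.68, 1.54, 0.23, 1.1, 2.36] None None
1 0 [ 0. -0.  1.] 7 None None None
-1 60 [ 0. -0.  1.] 0 [-0.51, 1.0, 1.24, 0.65, 1.76, -0.99] [-0.26, 0.46, 1.6, 0.23, 1.22, -0.66] [0.27, 0.32, 1.8, -0.6, 1.08, 0.27]
-1 45 [ 0. -0.  1.] 0 [-0.47, 0.88, 1.34, 0.53, 1.54, -0.96] [-0.17, 0.4, 1.67, -0.0, 1.06, -0.47] [0.36, 0.39, 1.81, -0.87, 1.18, 0.5]
-1 30 [ 0. -0.  1.] 1 [-0.42, 0.77, 1.44, 0.4, 1.32, -0.9] [-0.07, 0.37, 1.74, -0.3, 0.96, -0.21] None
-1 15 [ 0. -0.  1.] 2 [-0.35, 0.68, 1.54, 0.23, 1.1, -0.78] [0.04, 0.38, 1.79, -0.65, 0.93, 0.11] None
-1 0 [ 0. -0.  1.] 3 [-0.27, 0.61, 1.64, -0.0, 0.89, -0.57] [0.13, 0.43, 1.83, -0.98, 0.99, 0.43] None
```

```bash
cat >tip.py <<'E'
from h import *
m=np.load("m.npz");u,edge=m["u"],m["edge"];n=np.cross(u,[0,0,1]);gp0=edge+.155*u+[0,0,.027]
def pose(a,tilt=47,back=0.,up=0.):
    t=np.radians(tilt);zt=-np.array([0,0,1])*np.cos(t)-u*np.sin(t);y=-n
    Q=Ro.from_rotvec(n*np.radians(a)).as_matrix();R=Q@np.column_stack([np.cross(y,zt),y,zt])
    return edge+Q@(gp0-edge)+R[:,2]*(robot.tcp_to_grasp-back)+[0,0,up],Ro.from_matrix(R).as_quat()
E
python3 - <<'E'
from tip import *
robot.move_gripper(1.0,40)
robot.goto(*pose(0,back=.12,up=.15)); robot.goto(*pose(0,back=.12))
p,q=pose(0); robot.movel(p,q,.12); print(read_t(),read_wrist_force())
robot.move_gripper(0.0); print(read_t(),read_gripper_width(),read_finger_force(),read_wrist_force())
for n_ in("top","scene"): cv2.imwrite(f"pics/{n_}1.png",imaging.read_camera(n_)["frame"][:,:,::-1])
a=cv2.imread("pics/top1.png");b=cv2.imread("pics/scene1.png")
cv2.imwrite("pics/g1.png",cv2.hconcat([cv2.resize(a[150:250,235:335],(400,400)),cv2.resize(b[150:250,270:370],(400,400))]))
E
```

```text
4.8833 [-0.70055248  0.30494866 -0.42371978]
5.2833 0.62453366891442 42.50496983528137 [ 1.30720136 -2.72058642  4.09747637]
```

View pics/g1.png

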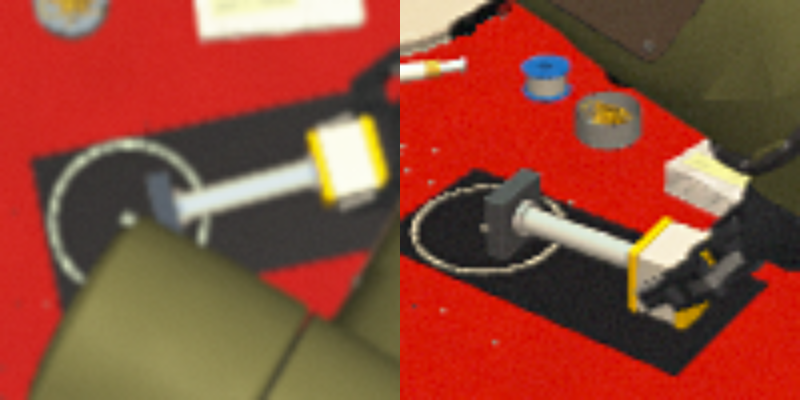

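The fingers hold the head squarely (width 53 mm) and the foot is still in place. Tip it.

```bash
python3 - <<'E'
from tip import *
for a in np.arange(7.5,90.1,7.5):
    robot.movel(*pose(a),.08); f=read_wrist_force(); print(a,read_t().__round__(1),np.round(f,1),round(read_gripper_width(),3))
    if np.linalg.norm(f)>45: print("STOP");break
for n_ in("top","scene"): cv2.imwrite(f"pics/{n_}2.png",imaging.read_camera(n_)["frame"][:,:,::-1])
a=cv2.imread("pics/top2.png");b=cv2.imread("pics/scene2.png")
cv2.imwrite("pics/g2.png",cv2.hconcat([cv2.resize(a[130:230,215:315],(400,400)),cv2.resize(b[120:250,230:360],(400,400))]))
E
```

```text
7.5 5.8 [ 0.2 -0.2 -3.3] 0.626
15.0 6.2 [-0.6 -1.3 -3.8] 0.633
22.5 6.5 [ 0.4  0.3 -3.3] 0.628
30.0 6.9 [ 0.1 -0.1 -3.2] 0.626
37.5 7.3 [-0.4 -0.  -3.6] 0.627
45.0 7.7 [-0.2 -0.3 -2.8] 0.626
52.5 8.1 [ 0.4 -0.7 -2.9] 0.623
60.0 8.4 [-0.5 -0.1 -1.6] 0.63
67.5 8.8 [-0.9  0.4  2.1] 0.625
75.0 9.2 [ 0.1 -1.8  7.3] 0.629
82.5 9.6 [-2.2 -1.2 16.1] 0.626
90.0 10.0 [-3.6  1.5 22.2] 0.629
```

View pics/g2.png

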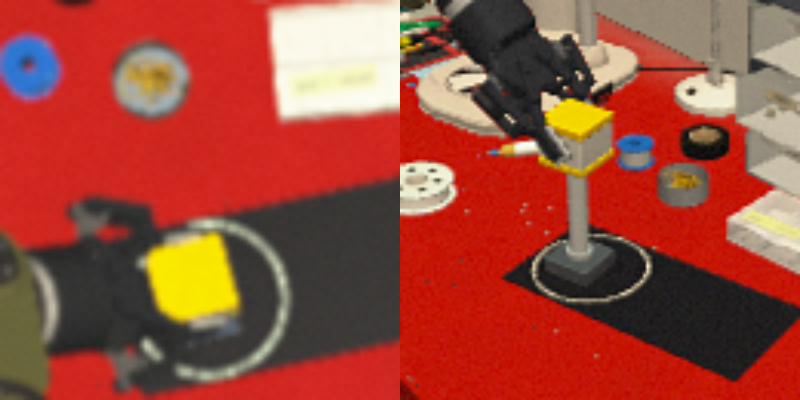

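The lamp is upright in the gripper, foot inside the ring with its centre a little to the left. Head top corners are at crop (147,250), (222,235), (243,308) and (165,322). I'll check the offset.

```bash
python3 - <<'E'
from tip import *
d=imaging.read_camera("top")
hd=np.mean([px(d,crop(p,(215,130),4),.184) for p in((148,250),(222,235),(243,308),(165,322))],0)
print("head top",hd,hd-m["ring"])
s=imaging.read_camera("scene")
f=px(s,crop((179,262),(230,120),400/130),.022); print("foot top(scene)",f,f-m["ring"])
print(px(s,crop((192,268),(230,120),400/130),.004)-m["ring"])
p,q=pose(90)
for k in range(6):
    if read_wrist_force()[2]<6: break
    p=p+[0,0,.0005]; robot.movel(p,q,.05); robot.sleep(.1); print(k,read_wrist_force())
E
```

```text
head top [0.5010686 0.0551287 0.184    ] [-0.00644765 -0.00135562  0.18      ]
foot top(scene) [0.48958472 0.04822327 0.022     ] [-0.01793153 -0.00826104  0.018     ]
[ 0.0004261  -0.00445506  0.        ]
0 [-1.46468714  1.56378364 17.00456245]
1 [ 0.0726769   1.43804572 11.47729946]
2 [2.97176502 0.54284306 6.56836282]
3 [ 4.22962844 -0.8297339   3.4364225 ]
```

```bash
python3 - <<'E'
from tip import *
robot.move_gripper(1.0); robot.sleep(.3)
p=np.array(read_ee_pos());q=read_tcp_rot();z=Ro.from_quat(q).as_matrix()[:,2]
robot.movel(p-.15*z,None,.12); robot.sleep(.5); print(read_t(),read_ee_pos(),read_finger_force())
for n_ in("top","scene"): cv2.imwrite(f"pics/{n_}3.png",imaging.read_camera(n_)["frame"][:,:,::-1])
a=cv2.imread("pics/top3.png");b=cv2.imread("pics/scene3.png")
cv2.imwrite("pics/g3.png",cv2.hconcat([cv2.resize(a[150:230,225:305],(400,400),interpolation=2),cv2.resize(b[150:230,260:340],(400,400),interpolation=2)]))
E
```

```text
14.2083 [0.47395218 0.14434128 0.2569781 ] 0.0
```

View pics/g3.png

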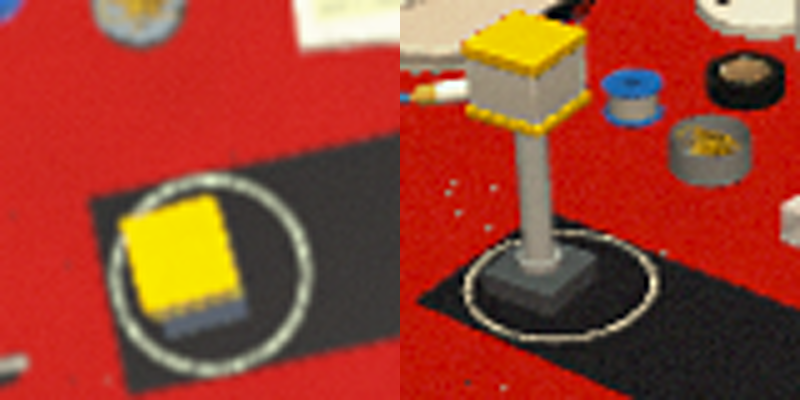

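The lamp stands free in the ring. Top crop: head top corners (117,220), (213,195), (245,293), (150,315), foot's near edge (168,338) to (247,316), ring centre (210,272). Check the offset.

```bash
python3 - <<'E'
from h import *
d=imaging.read_camera("top");s=imaging.read_camera("scene")
T=lambda p,z:px(d,crop(p,(225,150),5),z)
S=lambda p,z:px(s,crop(p,(260,150),5),z)
h=np.mean([T(p,.184) for p in((117,220),(213,195),(245,293),(150,315))],0)
r=T((210,272),.004); e1,e2=T((168,338),.022),T((247,316),.022)
w=e2-e1;w/=np.linalg.norm(w);nrm=np.cross([0,0,1],w); nrm*=np.sign(nrm[0])
f=(e1+e2)/2+.027*nrm
print("head",h-r,"foot",f-r,"len",np.linalg.norm(e2-e1))
f2=np.mean([S(p,.022) for p in((483,268),(528,240),(597,255),(552,290))],0); r2=S((561,285),.004)
print("scene foot",f2-r2, "head",np.mean([S(p,.184) for p in((463,45),(520,10),(587,30),(532,75))],0)-r2)
E
```

```text
head [-0.01253632  0.00522008  0.18      ] foot [-0.0108509   0.00710389  0.018     ] len 0.0508220010626007
scene foot [-0.01187676  0.00877013  0.018     ] head [-0.0296744   0.01726449  0.18      ]
```

The lamp is about 14 mm off centre and upright, which is well within 32 mm. Now the toggle, pushing with shut fingers from the red side.

```bash
cat >tog.py <<'E'
from h import *
m=np.load("m.npz");b=m["g"]-m["r"];b[2]=0;b/=np.linalg.norm(b);c=(m["r"]+m["g"])/2
zt=np.array([0,0,-1.])
qs=[Ro.from_matrix(np.column_stack([s*b,np.cross(zt,s*b),zt])).as_quat() for s in(1,-1)]
P=lambda x,z:np.array([*(c+x*b)[:2],z])
E
python3 - <<'E'
from tog import *
p=np.array(read_ee_pos())
js=[robot.solve_ik(P(-.052,.3),q) for q in qs]; print(js)
k=min((i for i in(0,1) if js[i] is not None),key=lambda i:abs(js[i][5])); q=qs[k]
robot.movel(p+[-.03,.03,.1],None,.15); print(read_ee_pos())
robot.move_gripper(0.)
up=p+[-.05,.05,.13]
v=[.42,.15,.36]
for w in (v,P(-.052,.33),P(-.052,.12)): robot.goto(w,q); print(read_t(),np.round(read_ee_pos(),3))
robot.movel(P(-.052,.052),None,.1); print(read_wrist_force())
for x in np.arange(-.045,-.0029,.006):
    robot.movel(P(x,.052),None,.05); f=read_wrist_force(); print(round(x,3),np.round(f,1))
    if np.linalg.norm(f)>15: print("STOP");break
robot.movel(P(x-.03,.052),None,.1); robot.movel(P(x-.03,.25),None,.2);robot.sleep(.3)
print(read_t())
for n_ in("top","scene"): cv2.imwrite(f"pics/{n_}4.png",imaging.read_camera(n_)["frame"][:,:,::-1])
b_=cv2.imread("pics/scene4.png")
cv2.imwrite("pics/g4.png",cv2.hconcat([cv2.resize(b_[130:330,250:450],(400,400)),cv2.resize(b_[250:300,338:388],(400,400),interpolation=2)]))
E
```

```text
[array([-7.48104765e-01,  1.95611567e-01,  1.49139233e+00, -4.44089210e-16,
        1.45458875e+00,  4.98753417e-01]), None]
[0.44392187 0.1741714  0.35614105]
17.1333 [0.42 0.15 0.36]
18.8833 [ 0.408 -0.328  0.33 ]
19.7333 [ 0.408 -0.329  0.121]
[-0.89190429 -0.23838724 -0.32035786]
-0.045 [-0.   0.1  0.4]
-0.039 [-0.2  0.   0.1]
-0.033 [-0.2  0.1 -0.3]
-0.027 [ 0.7  0.6 -1.2]
-0.021 [0.4 0.2 0.4]
-0.015 [ 0.3  0.  -0.4]
-0.009 [0.5 0.1 0.5]
-0.003 [-16.1  -5.7   4.4]
STOP
24.6167
```

View pics/g4.png

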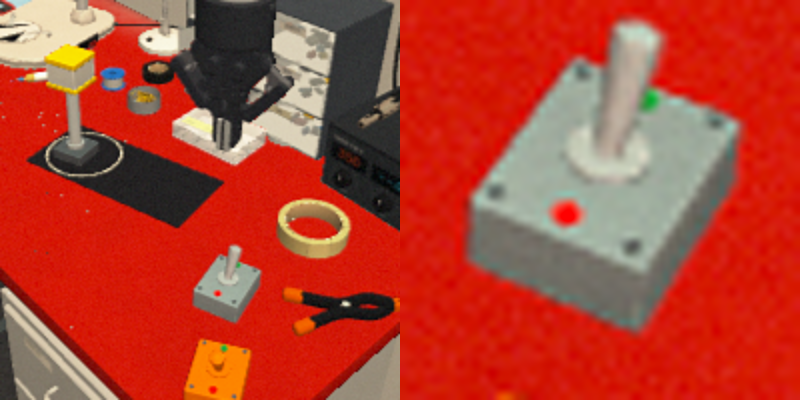

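The bat now leans to the green dot, the push having ended against its stop. The lamp stands in the ring, the other things look undisturbed, and the gripper is clear.

```bash
python3 -c "
from rig import *
print(robot.sign_off(),read_t())"
```

```text
the job is handed in; nothing more can be done
the job is handed in; nothing more can be done
```

The job is handed in: the light stands by itself inside the ring, its foot about 14 mm off centre, and the grey charger's toggle is over at the green dot; no bystander looked moved in the last picture, and no verdict came back.

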